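# Seat an inkstone in the corner stop and cam it tight

## Robot

A 6-joint arm with a two-finger parallel gripper is mounted at the origin on the work surface. World frame = base frame: x ahead of the robot, y to its left, z up, the work surface at z = 0. Lengths are in m, angles in rad, forces in N, time in s.
With the tool pointing down it reaches from about 0.25 to 0.725 m from the base axis. Payload 4 kg.
Tool frame: the origin (TCP) lies midway between the tips of the shut fingers; the grasp point (between the pads) lies 19 mm behind it; z points along the fingers, y is the line along which they close (so a half turn about z gives the same grasp; the last joint's range is limited). The gripper opens to 85 mm and grips with 20 to 120 N. Pads are 22 mm wide; open, the fingers measure 114 mm over their backs; the gripper's body (76 mm by 85 mm) begins 54 mm behind the grasp point. The pads swing forward as they close: fully open they stand 13 mm farther back than shut.
Start: joints at [1.153, 0.241, 0.005, 1.335, 0, 1.571], TCP at [0.203, 0.457, 0.21] pointing down, gripper open.
Joint ranges: [-2.72, 2.72], [-1.05, 1.87], [-1.09, 1.28], [-1.99, 2.15], [-1.42, 1.44], [-3.14, 3.14]. Speed limits (rad/s): [2.79, 2.79, 3.14, 3.14, 3.14, 3.14].

## Interface

Orientations are given as a unit quaternion [x, y, z, w].
In Python, from workcell import monitor, vision, job gives the robot as it stands.
- The arm moves only by the tool move_arm, never from a script. Its argument "moves" is a list that holds one entry, the list of rows, each a list of 5 numbers: the shift along the world's x, y, z in m, then the turn about the world's z in degrees, then the opening in per cent of the stroke, from 0 (shut) to 100 (fully open). In form: [[[x, y, z, turn, gripper], ...]]. A call has 1 to 5 rows; each row is the pose to reach, as a shift and turn from the pose commanded when the call began; what a row does not reach only later rows make up. A row lasts 1/8 s, in which the tool goes at most 62.5 mm and 10.7 degrees, less where a joint would pass 70% of its speed; a pose out of reach is approached as far as the arm can. A call with a gripper value outside its range is refused whole. The fingers move at their own pace and stop on an object; the grip force is fixed at half the most. Time passes only in rows, so rows that repeat a pose let the fingers close. It gives the time, the measured TCP pose, the force, the opening and the grip force at its end, in the units of the state.
- monitor.get_obs(): the state, without advancing time (a new reading comes with each control period).
- vision.camera(name): name is "side" or "top" or "wrist"; returns a dict with "color" (400x640x3 uint8, red, green, blue), "camera_matrix" (3x3 intrinsics, pixels), "eye" and "attitude" of the camera in the world; the wrist camera has in their place "hand_eye" (4x4, takes a point from camera to tool coordinates, whose origin is the TCP and whose axes are the flange's). Camera axes: x right, y up, looking along -z (the intrinsics and any distortion apply to the point x, -y, -z); pixel columns grow to the right and rows downward; lengths in m; the calibration is good to about 2 mm. A picture is of the moment at which its call begins: read the wrist's pose just before it. There is no depth.
- job.job_done(): hands the job in; it is judged then, once.
The state is a dict: "clock": time; "joint_pos": joint angles; "joint_vel": joint speeds; "tau": joint torques, N m; "eef_pos": TCP position; "tool_rot": TCP orientation; "ft_force": force on the tool from outside, world axes, zero at the start; "ft_torque": the same for the moment, N m; "grip_width": finger opening in m; "grasp_force": force on a finger pad.
Only numpy, scipy, OpenCV 4.12 (cv2) and the standard library are available. Lean on these libraries where they do the work, as an engineer would, in place of code of your own. Each camera call takes 0.05 s, during which the arm holds its last target. There are 200 camera calls.

## Task

Push the rectangular inkstone along the bench until it sits squarely home in the corner stop, its long side flat against the long batten and its end against the short one. Then push the lever of the wooden cam round until the cam bears firmly on the stone and holds it there, and take your hand away. Slide the stone without knocking or lifting it, and leave the other things on the bench alone.

Things in the scene. Friction and masses are not known exactly. Their poses are not given: they have to be found in the camera images.
- stone: The inkstone to seat: grey slate block 96 mm (its x) by 130 mm (its y) by 24 mm high, 0.55 to 0.9 kg, in the open left of the cam, on the robot's side of the long batten. A round well 66 mm wide, 7 mm deep, lies towards its -y end, low carving at its +y end. Origin: centre of its underside. Starts up to 0.4 rad off square, -y end towards the short batten. Friction on wood about 0.6.
- corner: Corner stop screwed to the bench: two battens 32 mm wide, 20 mm high, in an L. Origin: inner corner at bench height. The long one runs along +y (robot's left) for 340 mm, its inner face the plane x = 0; the short one along -x (to the robot) for 75 mm, its inner face the plane y = 0. The stone goes in the quarter x < 0, y > 0: seated, its centre is at (-0.048, 0.065). Turned at most 0.12 rad.
- cam: The eccentric: dark wooden disc 56 mm across, 25 mm high, on a pivot bolt in the bench at x = -0.130, y = 0.050 of corner, on the robot's side of the seated stone. Origin: the pivot at bench height. The disc's centre is 10 mm off the pivot, so turning brings its rim towards the long batten. With the joint below 0.6 the rim is at least 9 mm clear of the seated stone.
- cam_turn (a joint): Angle of cam and lever, rad, growing clockwise seen from above; starts 0 to 0.6 (open), limit 2.1. At angle q the lever points along (cos(3.58 - q), sin(3.58 - q)) in corner's x, y: to the robot when open, swinging to +y. Turns with about 1 N at cam_lever until the rim meets the seated stone near 1.57; 6 to 12 N there wedges it tight, and it stays where it is left by its own friction.
- cam_pivot (a point): The cam's pivot axis, 15 mm above the bench; fixed, a part of the corner stop.
- cam_lever (a point): Place to push on the cam's lever: on the middle line of the dark wooden bar, 80 mm out from the pivot, 15 mm above the bench. The bar is 18 mm wide and lies 6 to 24 mm above the bench, with a round end 24 mm wide centred 107 mm from the pivot.
- small_stone: Bystander: small square inkstone, 76 by 76 by 18 mm, behind the long batten. Origin: centre of its underside.
- round_lid: Bystander: round carved slate lid, 90 mm across, 13 mm high, on the left. Origin: centre of its underside.
- gouge_right: Bystander: carving gouge, 190 mm long along its x, 27 mm high, with a light wooden handle, lying to the right of the cam. Origin: under its middle.
- gouge_back: Bystander: carving gouge, 170 mm long along its x, 27 mm high, behind the long batten. Origin: under its middle.
- mallet: Bystander: round wooden mallet lying down on the right, head 60 mm thick and 90 mm long (its y), handle 145 mm towards its -x. Origin: under the middle of its head.
- brush: Bystander: hand brush, 170 mm long along its x, lying on the left, nearer the robot than the lid.
- tape: Bystander: roll of tape lying flat, 82 mm across, 24 mm high, just right of the short batten. Origin: centre of its underside.
Mind the look-alikes: they are no part of the job. There is more than one size of the stone; the job needs the middle-sized.

How it is judged:
On the way, in this order (a step that is already met when the one before it is completed fails the run):
1. the stone is pushed up into the corner, within 8 mm of the long batten and 5 mm of the short one, about square (x of stone in the frame of corner above -0.056 m and y of stone in the frame of corner below 0.07 m and angle between the y axis of stone and the y axis of corner, either way round below 0.07 rad), for 0.1 s.
2. the cam is turned until it bears on the seated stone (x of stone in the frame of corner between -0.0505 and -0.045 m and y of stone in the frame of corner between 0.06 and 0.0675 m and angle between the y axis of stone and the y axis of corner, either way round below 0.035 rad and value of joint cam_turn above 1.2 rad and contact force between cam and stone above 2 N), for 0.1 s.
At the end, for the whole second after the job is handed in: The stone lies flat and still in the corner stop: its long side within 2.5 mm of the long batten, its end within 2.5 mm of the short one, square to within 0.035 rad; the cam is past 1.2 rad and by itself presses on the stone with more than 2 N (all of step 2 and linear speed of stone below 0.01 m/s and height (world z) of stone below 0.004 m); the robot touches nothing.
It fails at once if the stone was lifted or tipped off the bench (height (world z) of stone above 0.008 m or angle between stone's own z axis and vertical above 0.12 rad).
It fails at once if the stone was knocked along instead of slid (faster than 0.4 m/s) (linear speed of stone above 0.4 m/s).
It fails at once if another thing on the bench was moved more than 15 mm (distance of any of small_stone, round_lid, gouge_right, gouge_back, mallet, brush, tape from where it was at the start of the episode above 0.015 m).
It also fails if it takes over 72 s, if anything falls off the work surface, if the arm or the gripper's body presses on something with over 40 N, if the wrist force passes 120 N, or if a joint passes its speed limit or range.

## Working session

There is one attempt and no reset: what is moved stays moved. The work goes in short steps, Python scripts to look and compute and a tool call to move; the robot and the scene stay as the last step left them, time stands still between calls to the robot, and variables do not carry over. Pictures are saved under pics/ and viewed, at most 10 in all, crops included, and the job is handed in when it is done.

Besides the shell and the picture viewer there is one more tool, called after "Call:" in YAML: its name, and indented under it one key for each argument. move_arm: Moves the arm, as the interface text tells. Its arguments: {"type":"object","properties":{"moves":{"type":"array","items":{"type":"array","items":{"type":"array","items":{"type":"number"}}}}},"required":["moves"]}

```bash
mkdir -p pics
python3 - <<'E'
from workcell import monitor, vision, job
import cv2,json,numpy as np
o=monitor.get_obs(); print(o)
for n in ("top","side"):
    c=vision.camera(n); cv2.imwrite(f"pics/{n}0.png",c["color"][:,:,::-1])
    print(n,{k:v for k,v in c.items() if k!="color"})
E
```

```text
{'clock': 0.0, 'joint_pos': array([1.15299817e+00, 2.41410237e-01, 3.72362627e-03, 1.33517515e+00,
       1.77415696e-06, 1.57078621e+00]), 'joint_vel': array([-0.0008147 , -0.00152431, -0.00062611, -0.00077329, -0.00130036,
        0.00060191]), 'tau': array([-1.23073340e-03, -3.72309709e+01,  2.52411443e+01,  1.68768014e-02,
       -2.06134109e-05,  4.47144529e-06]), 'eef_pos': array([0.20260323, 0.45638265, 0.20881412]), 'tool_rot': array([ 2.07377979e-01,  9.78260347e-01, -1.01007981e-03, -2.15040745e-04]), 'ft_force': array([ 0.28327585,  0.39225643, -0.03429019]), 'ft_torque': array([-0.02726278,  0.02790462,  0.03875239]), 'grasp_force': 0.0, 'grip_width': 0.08540863072187464}
top {'camera_matrix': array([[449.36456125,   0.        , 325.8942494 ],
       [  0.        , 449.36456125, 199.43005055],
       [  0.        ,   0.        ,   1.        ]]), 'eye': array([ 0.45045602, -0.06803348,  1.18424939]), 'attitude': array([-0.03992184,  0.01994855,  0.71442493, -0.69828742])}
side {'camera_matrix': array([[440.67508481,   0.        , 320.2942795 ],
       [  0.        , 440.67508481, 201.41664819],
       [  0.        ,   0.        ,   1.        ]]), 'eye': array([ 0.35436459, -0.83635182,  0.80217372]), 'attitude': array([ 0.39624519, -0.04079579, -0.10227919,  0.91151765])}
```

View pics/top0.png

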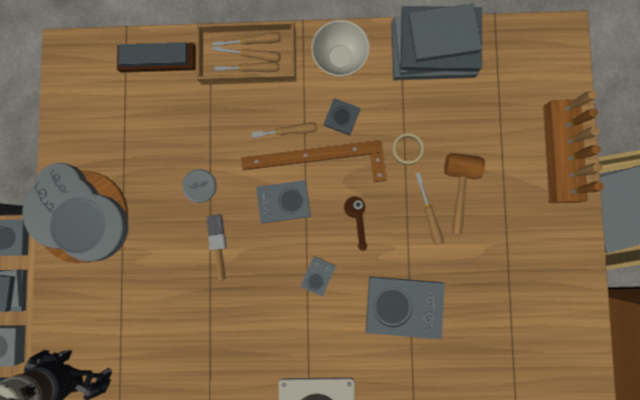

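View pics/side0.png

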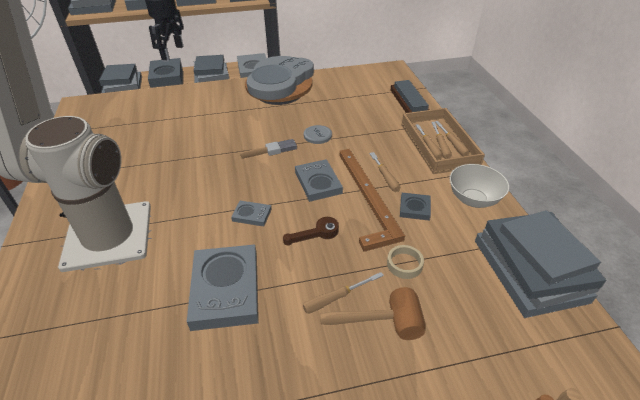

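The top view shows the stone near (284,201), the corner stop with its inner corner near (372,153), and the cam pivot near (357,205) with the lever pointing to (362,245), towards the robot. I'll enlarge that area to get exact pixels.

```bash
cat > h.py <<'E'
import numpy as np, cv2
from scipy.spatial.transform import Rotation as R
from workcell import monitor, vision
def ray(c,px,z):
    K=c["camera_matrix"]; d=np.linalg.inv(K)@[px[0],px[1],1]; d=R.from_quat(c["attitude"]).apply(d*[1,-1,-1])
    return c["eye"]+d*(z-c["eye"][2])/d[2]
def proj(c,P):
    p=R.from_quat(c["attitude"]).inv().apply(np.atleast_2d(P)-c["eye"])*[1,-1,-1]
    q=p@c["camera_matrix"].T; return q[:,:2]/q[:,2:]
E
python3 - <<'E'
from h import *
c=vision.camera("top"); im=c["color"][:,:,::-1]
cr=cv2.resize(im[130:260,235:395],None,fx=5,fy=5,interpolation=cv2.INTER_CUBIC)[:600]
for i in range(0,160,20): cv2.putText(cr,str(235+i),(i*5,10),0,.4,(0,255,255)); cv2.line(cr,(i*5,0),(i*5,4),(0,255,255))
for i in range(0,120,20): cv2.putText(cr,str(130+i),(0,i*5+4),0,.4,(0,255,255))
cv2.imwrite("pics/crop1.png",cr)
E
```

```text
(no output)
```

View pics/crop1.png

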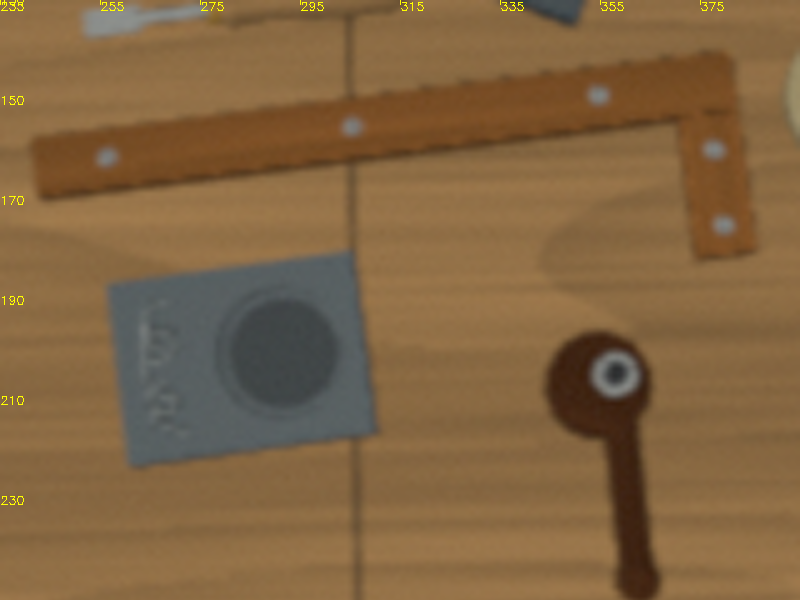

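```bash
cat > geo.py <<'E'
from h import *
def pz(c,pts,z): return np.array([ray(c,((x+.5)/5-.5+235,(y+.5)/5-.5+130),z) for x,y in pts])
E
python3 - <<'E'
from geo import *
c=vision.camera("top")
B=pz(c,[(40,196),(678,118),(695,258),(733,55)],.02); print("batten",B.round(4))
d=B[0]-B[1]; th=np.arctan2(-d[0],d[1]); print("len",np.linalg.norm(d),"corner yaw",th, "short len",np.linalg.norm(B[2]-B[1]), "sh yaw",np.arctan2(*-(B[2]-B[1])[:2][::-1]))
S=pz(c,[(108,285),(352,252),(377,432),(132,467)],.024); print("stone",S.round(4), [np.linalg.norm(S[i]-S[i-1]).round(4) for i in range(4)])
d=S[0]-S[1]+S[3]-S[2]; print("ctr",S.mean(0),"yaw",np.arctan2(-d[0],d[1]))
C=pz(c,[(615,374)],.03)[0]; L=pz(c,[(637,580)],.024)[0]; print("cam",C,L,np.linalg.norm((L-C)[:2]))
Rm=np.array([[np.cos(th),-np.sin(th)],[np.sin(th),np.cos(th)]])
f=lambda p:Rm.T@(p[:2]-B[1][:2])
print("pivot in corner",f(C),"stone",f(S.mean(0)),"lever ang",np.arctan2(*(f(L)-f(C))[::-1])%6.283)
E
```

```text
batten [[ 0.6358  0.1812  0.02  ]
 [ 0.6683 -0.1547  0.02  ]
 [ 0.5943 -0.1614  0.02  ]
 [ 0.7009 -0.1845  0.02  ]]
len 0.33753119448228125 corner yaw 0.09627037047444198 short len 0.07426128715044976 sh yaw 0.08921825057888669
stone [[0.5873 0.1449 0.024 ]
 [0.6015 0.0171 0.024 ]
 [0.5073 0.0058 0.024 ]
 [0.4921 0.1332 0.024 ]] [np.float64(0.0959), np.float64(0.1287), np.float64(0.0948), np.float64(0.1284)]
ctr [0.54706549 0.07525336 0.024     ] yaw 0.11438361810727105
cam [ 0.53406091 -0.11770928  0.03      ] [ 0.42835333 -0.12630979  0.024     ] 0.10605687965880622
pivot in corner [-0.13002614  0.04976331] stone [-0.09853388  0.24058243] lever ang 3.126504760488899
```

Everything fits the given sizes: the pivot comes out at (-0.130, 0.0498) in the corner frame, and the stone measures 96 x 129 mm. The corner is at (0.668, -0.155) with yaw 0.094. The stone is about 50 mm from the long batten and 176 mm from the short one. I'll push it towards the long batten first, using both open fingers.

Call:
move_arm:
  moves:
    - [[0.26,-0.39,-0.1,29.3,100],[0.26,-0.39,-0.1,29.3,100],[0.26,-0.39,-0.1,29.3,100],[0.26,-0.39,-0.1,29.3,100],[0.26,-0.39,-0.1,29.3,100]]

```text
clock: 0.82
eef_pos: [0.3643, 0.2158, 0.1479]
tool_rot: [-0.047, 0.999, 0.0, 0.0]
ft_force: [1.1, 0.7, -0.6]
grip_width: 0.0853
grasp_force: 0.0
```

Call:
move_arm:
  moves:
    - [[0.1,-0.15,-0.04,0,100],[0.1,-0.15,-0.04,0,100],[0.1,-0.15,-0.04,0,100],[0.1,-0.15,-0.04,0,100],[0.1,-0.15,-0.04,0,100]]

```text
clock: 1.45
eef_pos: [0.4629, 0.0672, 0.1079]
tool_rot: [-0.046, 0.999, 0.0, -0.001]
ft_force: [0.5, -0.6, 0.0]
grip_width: 0.0852
grasp_force: 0.0
```

Call:
move_arm:
  moves:
    - [[0,0,-0.06,0,100],[0,0,-0.1,0,100],[0,0,-0.11,0,100],[0,0,-0.11,0,100]]

```text
clock: 1.95
eef_pos: [0.4633, 0.0683, -0.0013]
tool_rot: [-0.048, 0.999, 0.0, -0.0]
ft_force: [0.0, -0.5, 1.2]
grip_width: 0.0851
grasp_force: 0.0
```

Run:
```python
from h import *
print(monitor.get_obs()["ft_force"])
c=vision.camera("side"); cv2.imwrite("pics/s1.png",cv2.resize(c["color"][120:270,200:440,::-1],None,fx=3,fy=3))
```

```text
[ 0.02376108 -0.45618765  1.15477609]
```

View pics/s1.png

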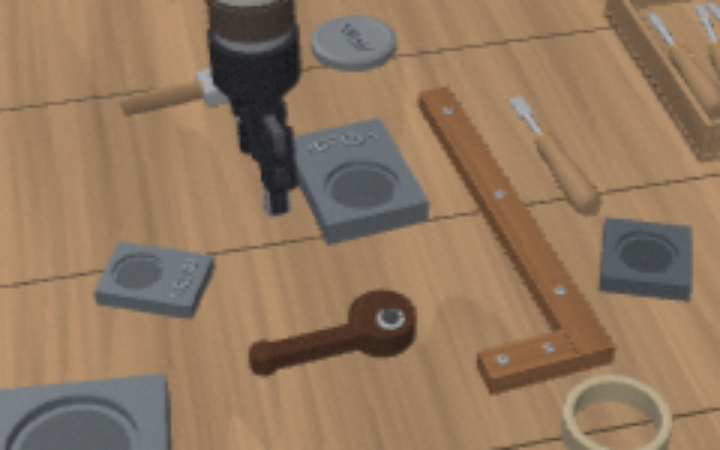

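The fingers are low on the robot's side of the stone (tip at about (275,205) in the crop) and clear of it. I'll push slowly towards the long batten.

Call:
move_arm:
  moves:
    - [[0.009,0.001,0,0,100],[0.016,0.0015,0,0,100],[0.022,0.002,0,0,100],[0.027,0.0025,0,0,100],[0.032,0.003,0,0,100]]

```text
clock: 2.62
eef_pos: [0.4957, 0.0702, -0.0019]
tool_rot: [-0.047, 0.999, -0.0, -0.0]
ft_force: [0.0, 0.5, 0.6]
grip_width: 0.0853
grasp_force: 0.0
```

Call:
move_arm:
  moves:
    - [[0.008,0.0008,0,0,100],[0.016,0.0015,0,0,100],[0.024,0.0023,0,0,100],[0.03,0.0028,0,0,100],[0.035,0.0033,0,0,100]]

```text
clock: 3.25
eef_pos: [0.5308, 0.0736, -0.0019]
tool_rot: [-0.047, 0.999, -0.0, -0.0]
ft_force: [0.6, 0.4, -0.2]
grip_width: 0.0855
grasp_force: 0.0
```

Run:
```python
from h import *
c=vision.camera("side"); d=vision.camera("top")
a=cv2.resize(c["color"][120:270,260:400,::-1],None,fx=2.8,fy=2.8); b=cv2.resize(d["color"][130:280,235:375,::-1],None,fx=2.8,fy=2.8)
cv2.imwrite("pics/s2.png",np.hstack([a,b]))
```

```text
(no output)
```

View pics/s2.png

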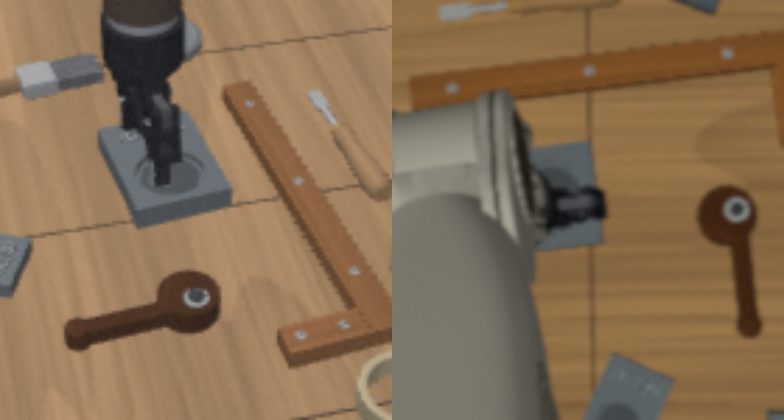

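The fingers have passed over the top of the stone (tip at about (162,183) in the left half) and the stone hasn't moved. So the open tips sit higher than I assumed, and I'll check by how much.

Run:
```python
from h import *
c=vision.camera("side")
for z in (0,.011,.025,.035): print(z,proj(c,[[.5308,.0736-.05,z],[.4633,.0683-.05,z]]).round(1).tolist())
print("obs 318,185 / 291.7,190")
```

```text
0 [[316.4, 196.6], [292.0, 201.8]]
0.011 [[316.3, 193.6], [291.8, 198.8]]
0.025 [[316.2, 189.7], [291.6, 194.8]]
0.035 [[316.2, 186.8], [291.4, 192.0]]
obs 318,185 / 291.7,190
```

Call:
move_arm:
  moves:
    - [[0,0,0.02,0,100],[-0.04,-0.0038,0.02,0,60],[-0.07,-0.0065,0.02,0,60],[-0.07,-0.0065,0.006,0,60],[-0.07,-0.0065,0.004,0,60]]

```text
clock: 4.03
eef_pos: [0.4603, 0.067, 0.0016]
tool_rot: [-0.047, 0.999, -0.0, -0.0]
ft_force: [1.0, 0.8, 0.2]
grip_width: 0.0513
grasp_force: 0.0
```

Run:
```python
from h import *
c=vision.camera("side")
o=monitor.get_obs();print(o["eef_pos"],o["ft_force"],o["grip_width"])
a=cv2.resize(c["color"][120:240,230:370,::-1],None,fx=5,fy=5,interpolation=cv2.INTER_CUBIC)
cv2.imwrite("pics/s3.png",a)
```

```text
[0.46080064 0.06711295 0.00165315] [-0.57881299  0.15117965  0.03976569] 0.05119025578665555
```

View pics/s3.png

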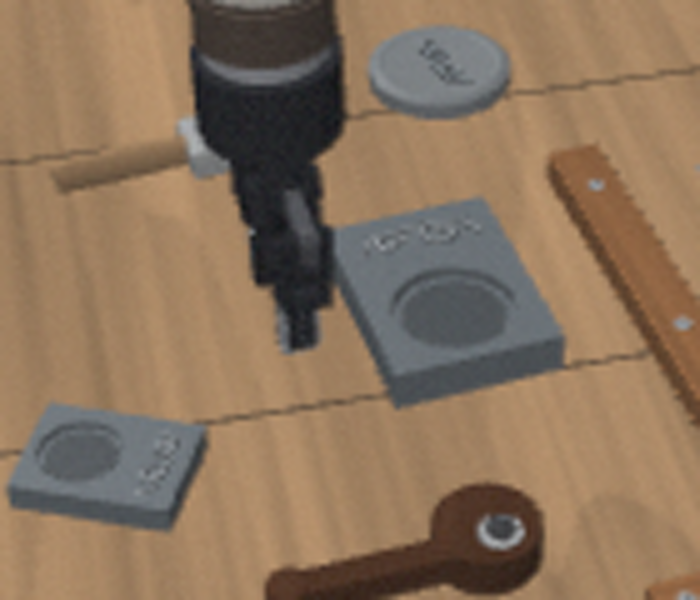

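Call:
move_arm:
  moves:
    - [[0,0,-0.003,0,60],[0,0,-0.006,0,60],[0,0,-0.006,0,60]]

```text
clock: 4.45
eef_pos: [0.4604, 0.0671, -0.0041]
tool_rot: [-0.047, 0.999, -0.0, -0.0]
ft_force: [-0.3, 0.1, -0.1]
grip_width: 0.0511
grasp_force: 0.0
```

Call:
move_arm:
  moves:
    - [[0,0,-0.003,0,60],[0,0,-0.005,0,60],[0,0,-0.005,0,60]]

```text
clock: 4.82
eef_pos: [0.4602, 0.067, -0.009]
tool_rot: [-0.047, 0.999, -0.0, -0.0]
ft_force: [0.1, 0.1, 0.4]
grip_width: 0.0513
grasp_force: 0.0
```

Run:
```python
from h import *
c=vision.camera("side")
o=monitor.get_obs();print(o["eef_pos"],o["ft_force"],o["grip_width"])
for z in (0,.01,.02): print(z,proj(c,[[.461,.034,z]]))
```

```text
[ 0.46031567  0.06707155 -0.00885857] [0.09468089 1.36650074 0.74400847] 0.051037479603648274
0 [[290.1834352  198.03070109]]
0.01 [[289.98407831 195.27944749]]
0.02 [[289.78239899 192.49614301]]
```

Call:
move_arm:
  moves:
    - [[0,0,-0.002,0,60],[0,0,-0.004,0,60],[0,0,-0.004,0,60]]

```text
clock: 5.25
eef_pos: [0.4602, 0.067, -0.013]
tool_rot: [-0.047, 0.999, -0.0, -0.0]
ft_force: [-0.2, -0.5, 0.9]
grip_width: 0.0515
grasp_force: 0.0
```

Call:
move_arm:
  moves:
    - [[0.01,0.001,0,0,60],[0.019,0.0018,0,0,60],[0.025,0.0023,0,0,60],[0.03,0.0028,0,0,60],[0.036,0.0034,0,0,60]]

```text
clock: 5.88
eef_pos: [0.4932, 0.0705, -0.0135]
tool_rot: [-0.047, 0.999, 0.0, -0.003]
ft_force: [-7.7, -0.7, 4.2]
grip_width: 0.0518
grasp_force: 3.3
```

Now it's in contact (-7.7 N). On to the batten.

Call:
move_arm:
  moves:
    - [[0.008,0.0008,0,0,60],[0.016,0.0015,0,0,60],[0.024,0.0023,0,0,60],[0.031,0.0029,0,0,60],[0.036,0.0034,0,0,60]]

```text
clock: 6.5
eef_pos: [0.5299, 0.0736, -0.0135]
tool_rot: [-0.047, 0.999, -0.0, -0.003]
ft_force: [-5.7, -0.9, 2.9]
grip_width: 0.0513
grasp_force: 2.8
```

Call:
move_arm:
  moves:
    - [[0.003,0.0003,0,0,60],[0.006,0.0006,0,0,60],[0.008,0.0008,0,0,60]]

```text
clock: 6.88
eef_pos: [0.5394, 0.0744, -0.0133]
tool_rot: [-0.047, 0.999, -0.0, -0.001]
ft_force: [-6.4, 0.1, 1.7]
grip_width: 0.051
grasp_force: 3.4
```

Call:
move_arm:
  moves:
    - [[0.002,0.0002,0,0,60],[0.004,0.0004,0,0,60],[0.004,0.0004,0,0,60]]

```text
clock: 7.25
eef_pos: [0.5393, 0.0744, -0.0134]
tool_rot: [-0.047, 0.999, -0.0, -0.005]
ft_force: [-13.3, -2.1, 8.6]
grip_width: 0.0514
grasp_force: 6.7
```

The force rose with no further motion, so the stone is against the long batten. I'll check the lid's position, then back off and go round to the stone's +y end.

Run:
```python
from h import *
c=vision.camera("top")
print(ray(c,(216,186),.013),ray(c,(199,186),.013),ray(c,(222,216),.02), "bp end",proj(c,[[.5886,.1793,0]]))
```

```text
[0.59289783 0.25367697 0.013     ] [0.59402894 0.29898057 0.013     ] [0.51282762 0.23604092 0.02      ] bp end [[245.0255541 187.4657198]]
```

Call:
move_arm:
  moves:
    - [[-0.03,-0.003,0,0,60],[-0.03,-0.003,0.06,-10,60],[0,0.03,0.1,-20,60],[0.03,0.08,0.1,-30,60],[0.049,0.105,0.1,-40,60]]

```text
clock: 7.92
eef_pos: [0.5975, 0.1832, 0.0896]
tool_rot: [0.3, 0.954, 0.002, 0.003]
ft_force: [0.7, -0.8, 0.1]
grip_width: 0.0511
grasp_force: 0.0
```

Call:
move_arm:
  moves:
    - [[0,0,0,-10,60],[0,0,0,-20,60],[0,0,0,-30,60],[0,0,0,-40,60],[0,0,0,-50,60]]

```text
clock: 8.55
eef_pos: [0.5955, 0.1807, 0.0882]
tool_rot: [0.675, 0.737, 0.002, 0.001]
ft_force: [0.4, 0.0, -0.5]
grip_width: 0.0512
grasp_force: 0.0
```

Call:
move_arm:
  moves:
    - [[-0.0085,-0.001,-0.05,0.4,60],[-0.0085,-0.001,-0.085,0.4,60],[-0.0085,-0.001,-0.097,0.4,60],[-0.0085,-0.001,-0.101,0.4,60],[-0.0085,-0.001,-0.101,0.4,60]]

```text
clock: 9.18
eef_pos: [0.5866, 0.1795, -0.0124]
tool_rot: [0.671, 0.742, 0.001, 0.001]
ft_force: [-0.4, -0.6, 0.3]
grip_width: 0.0511
grasp_force: 0.0
```

Call:
move_arm:
  moves:
    - [[0.001,-0.01,0,0,60],[0.0018,-0.019,0,0,60],[0.0024,-0.025,0,0,60],[0.003,-0.031,0,0,60],[0.0036,-0.038,0,0,60]]

```text
clock: 9.8
eef_pos: [0.5889, 0.1427, -0.0129]
tool_rot: [0.67, 0.742, 0.002, -0.001]
ft_force: [-0.9, 5.9, 2.1]
grip_width: 0.0512
grasp_force: 2.8
```

Call:
move_arm:
  moves:
    - [[0.0008,-0.009,0,0,60],[0.0017,-0.018,0,0,60],[0.0025,-0.027,0,0,60],[0.0034,-0.036,0,0,60],[0.0042,-0.045,0,0,60]]

```text
clock: 10.42
eef_pos: [0.5933, 0.0974, -0.0129]
tool_rot: [0.67, 0.742, 0.002, -0.001]
ft_force: [0.1, 5.0, 2.0]
grip_width: 0.0512
grasp_force: 2.6
```

Call:
move_arm:
  moves:
    - [[0.0008,-0.009,0,0,60],[0.0017,-0.018,0,0,60],[0.0025,-0.027,0,0,60],[0.0034,-0.036,0,0,60],[0.0042,-0.045,0,0,60]]

```text
clock: 11.05
eef_pos: [0.5975, 0.0524, -0.0129]
tool_rot: [0.67, 0.742, 0.002, -0.001]
ft_force: [0.1, 6.0, 2.5]
grip_width: 0.0511
grasp_force: 2.7
```

Call:
move_arm:
  moves:
    - [[0.0008,-0.009,0,0,60],[0.0017,-0.018,0,0,60],[0.0025,-0.027,0,0,60],[0.0034,-0.036,0,0,60],[0.0042,-0.045,0,0,60]]

```text
clock: 11.68
eef_pos: [0.6016, 0.0074, -0.013]
tool_rot: [0.67, 0.742, 0.002, -0.001]
ft_force: [0.1, 5.8, 4.1]
grip_width: 0.0508
grasp_force: 2.8
```

Call:
move_arm:
  moves:
    - [[0.0007,-0.007,0,0,60],[0.0012,-0.013,0,0,60],[0.0017,-0.018,0,0,60],[0.002,-0.021,0,0,60]]

```text
clock: 12.18
eef_pos: [0.6036, -0.0136, -0.0129]
tool_rot: [0.67, 0.742, 0.002, -0.001]
ft_force: [0.3, 6.0, 3.1]
grip_width: 0.0512
grasp_force: 3.0
```

Call:
move_arm:
  moves:
    - [[0.0003,-0.003,0,0,60],[0.0005,-0.005,0,0,60],[0.0007,-0.007,0,0,60],[0.0007,-0.008,0,0,60]]

```text
clock: 12.68
eef_pos: [0.604, -0.018, -0.0129]
tool_rot: [0.67, 0.743, 0.004, -0.003]
ft_force: [-1.6, 14.2, 5.2]
grip_width: 0.0515
grasp_force: 7.5
```

The stone stopped at the short batten at the expected place. I'll back off, lift, shut the gripper and go to the right of the lever.

Call:
move_arm:
  moves:
    - [[-0.002,0.025,0,0,60],[-0.002,0.03,0.06,0,30],[-0.06,-0.03,0.1,0,0],[-0.1,-0.08,0.1,0,0],[-0.13,-0.13,0.1,0,0]]

```text
clock: 13.3
eef_pos: [0.4868, -0.1341, 0.0862]
tool_rot: [0.67, 0.742, -0.0, 0.001]
ft_force: [0.4, -0.8, -0.3]
grip_width: 0.0002
grasp_force: 0.0
```

Call:
move_arm:
  moves:
    - [[-0.019,-0.02,0,0,0],[-0.019,-0.02,0,0,0]]

```text
clock: 13.55
eef_pos: [0.467, -0.1543, 0.0853]
tool_rot: [0.672, 0.74, -0.0, 0.0]
ft_force: [0.6, 0.5, -0.1]
grip_width: 0.0001
grasp_force: 0.0
```

Run:
```python
from h import *
o=monitor.get_obs();print(o["eef_pos"],o["ft_force"],o["grip_width"],o["joint_pos"].round(2))
d=vision.camera("top");c=vision.camera("side")
a=cv2.resize(d["color"][130:260,290:400,::-1],None,fx=3.6,fy=3.6,interpolation=cv2.INTER_CUBIC)
b=cv2.resize(c["color"][140:270,260:370,::-1],None,fx=3.6,fy=3.6,interpolation=cv2.INTER_CUBIC)
cv2.imwrite("pics/t4.png",np.hstack([a,b]))
```

```text
[ 0.46704053 -0.15431643  0.08531637] [ 0.59178832  0.46888516 -0.10000589] 0.0001286368455689035 [-0.32  0.32 -0.23  1.02 -0.    1.16]
```

View pics/t4.png

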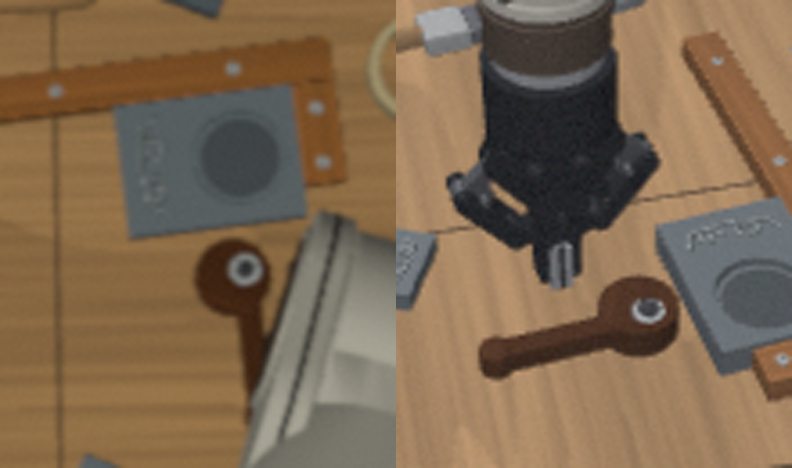

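The stone sits squarely in the corner (left half: edges flush with both battens), and the shut fingertips are narrow. I'll descend to the right of the lever.

Call:
move_arm:
  moves:
    - [[-0.012,-0.014,0,0,0],[-0.012,-0.014,-0.05,0,0],[-0.012,-0.014,-0.07,0,0],[-0.012,-0.014,-0.076,0,0],[-0.012,-0.014,-0.076,0,0]]

```text
clock: 14.28
eef_pos: [0.4569, -0.1664, 0.0091]
tool_rot: [0.67, 0.742, -0.0, -0.0]
ft_force: [-0.8, -0.3, -0.0]
grip_width: 0.0001
grasp_force: 0.0
```

Call:
move_arm:
  moves:
    - [[0,0.007,0,0,0],[0,0.014,0,0,0],[0,0.021,0,0,0],[0,0.028,0,0,0]]

```text
clock: 14.78
eef_pos: [0.4569, -0.1378, 0.0093]
tool_rot: [0.671, 0.742, 0.0, 0.0]
ft_force: [0.3, -0.3, 0.0]
grip_width: 0.0003
grasp_force: 0.0
```

Run:
```python
import numpy as np
P=np.array([.5341,-.1177]); p0=np.array([.4569,-.1378])
for q in np.arange(.5,1.85,.1):
    a=3.674-q; t=np.array([np.sin(a),-np.cos(a)]); p=P+.08*np.array([np.cos(a),np.sin(a)])-.020*t
    print(q.round(2),(p-p0).round(4),"turn",np.degrees(.53-q).round(1),p.round(4))
```

```text
0.5 [-0.0021 -0.0025] turn 1.7 [ 0.4548 -0.1403]
0.6 [-0.004   0.0055] turn -4.0 [ 0.4529 -0.1323]
0.7 [-0.005   0.0137] turn -9.7 [ 0.4519 -0.1241]
0.8 [-0.0052  0.022 ] turn -15.5 [ 0.4517 -0.1158]
0.9 [-0.0046  0.0302] turn -21.2 [ 0.4523 -0.1076]
1.0 [-0.0032  0.0383] turn -26.9 [ 0.4537 -0.0995]
1.1 [-0.001   0.0462] turn -32.7 [ 0.4559 -0.0916]
1.2 [0.002  0.0539] turn -38.4 [ 0.4589 -0.0839]
1.3 [0.0057 0.0613] turn -44.1 [ 0.4626 -0.0765]
1.4 [0.0102 0.0682] turn -49.8 [ 0.4671 -0.0696]
1.5 [0.0153 0.0746] turn -55.6 [ 0.4722 -0.0632]
1.6 [0.0211 0.0805] turn -61.3 [ 0.478  -0.0573]
1.7 [0.0274 0.0858] turn -67.0 [ 0.4843 -0.052 ]
1.8 [0.0342 0.0905] turn -72.8 [ 0.4911 -0.0473]
```

Call:
move_arm:
  moves:
    - [[-0.004,0.0055,0,-4,0],[-0.005,0.0137,0,-9.7,0],[-0.0052,0.022,0,-15.5,0],[-0.0046,0.0302,0,-21.2,0],[-0.0032,0.0383,0,-26.9,0]]

```text
clock: 15.4
eef_pos: [0.4534, -0.0994, 0.0091]
tool_rot: [0.826, 0.564, 0.0, -0.0]
ft_force: [0.5, 0.1, 1.1]
grip_width: -0.0
grasp_force: 0.0
```

Call:
move_arm:
  moves:
    - [[0.0022,0.0079,0,-5.8,0],[0.0052,0.0156,0,-11.5,0],[0.0089,0.023,0,-17.2,0],[0.0134,0.0299,0,-22.9,0]]

```text
clock: 15.9
eef_pos: [0.4669, -0.0695, 0.0091]
tool_rot: [0.921, 0.389, -0.0, -0.0]
ft_force: [-0.4, -0.4, 0.2]
grip_width: 0.0003
grasp_force: 0.0
```

Run:
```python
from h import *
o=monitor.get_obs();print(o["eef_pos"],o["ft_force"])
c=vision.camera("side");d=vision.camera("top")
b=cv2.resize(c["color"][140:270,260:370,::-1],None,fx=3.6,fy=3.6,interpolation=cv2.INTER_CUBIC)
a=cv2.resize(d["color"][130:260,290:400,::-1],None,fx=3.6,fy=3.6,interpolation=cv2.INTER_CUBIC)
cv2.imwrite("pics/t5.png",np.hstack([a,b]))
```

```text
[ 0.46691178 -0.06954867  0.00911212] [-0.41103075 -0.37842674  0.24775196]
```

View pics/t5.png

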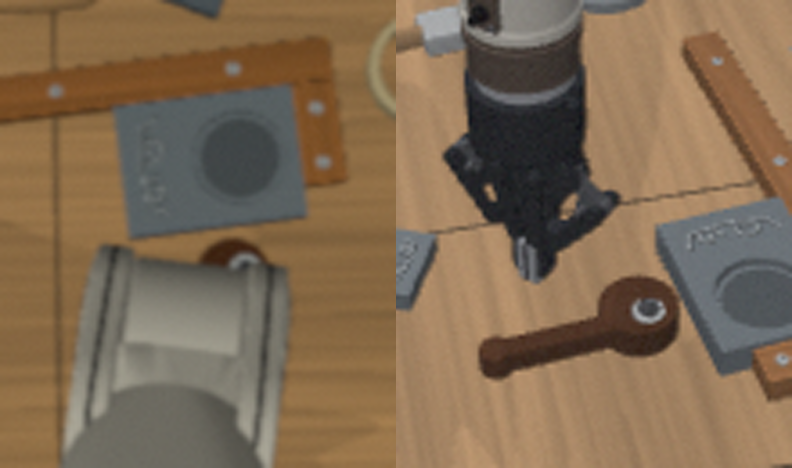

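The lever hasn't moved: the tips went over it, so the real tips sit higher than the reported TCP. I'll work out the offset from the tip pixel, about (298,218) in the side view.

Run:
```python
from h import *
c=vision.camera("side")
for z in (0,.009,.02,.03,.04): print(z,proj(c,[[.4669,-.0695,z],[.4669,-.0815,z]]).round(1).tolist())
```

```text
0 [[299.5, 224.7], [300.3, 228.1]]
0.009 [[299.3, 222.2], [300.2, 225.6]]
0.02 [[299.1, 219.1], [300.0, 222.5]]
0.03 [[299.0, 216.3], [299.9, 219.7]]
0.04 [[298.8, 213.4], [299.7, 216.8]]
```

Call:
move_arm:
  moves:
    - [[-0.002,-0.03,0.03,10,0],[-0.007,-0.07,0.03,20,0],[-0.012,-0.097,0.03,30,0],[-0.012,-0.097,0.0,40,0],[-0.012,-0.097,0.0,50,0]]

```text
clock: 16.68
eef_pos: [0.4524, -0.1672, 0.0071]
tool_rot: [0.667, 0.745, -0.001, -0.002]
ft_force: [-0.5, 1.0, -0.6]
grip_width: 0.0001
grasp_force: 0.0
```

The tips are about 18 mm above the reported TCP, so I'll lower by 16 mm, watching the force.

Call:
move_arm:
  moves:
    - [[0,0,-0.006,0,0],[0,0,-0.011,0,0],[0,0,-0.015,0,0],[0,0,-0.016,0,0]]

```text
clock: 17.18
eef_pos: [0.4548, -0.167, -0.0072]
tool_rot: [0.669, 0.743, -0.0, -0.0]
ft_force: [0.4, 0.1, 0.5]
grip_width: -0.0001
grasp_force: 0.0
```

Call:
move_arm:
  moves:
    - [[0,0.007,0,0,0],[0,0.014,0,0,0],[0,0.021,0,0,0],[0,0.028,0,0,0],[0,0.034,0,0,0]]

```text
clock: 17.8
eef_pos: [0.4546, -0.1328, -0.007]
tool_rot: [0.669, 0.743, -0.0, -0.0]
ft_force: [-0.9, -1.4, 0.9]
grip_width: 0.0002
grasp_force: 0.5
```

In contact now. I'll follow the arc.

Call:
move_arm:
  moves:
    - [[-0.001,0.008,0,-5.7,0],[-0.0015,0.0165,0,-11.4,0],[-0.001,0.0247,0,-17.2,0],[0.0,0.033,0,-22.9,0],[0.002,0.041,0,-28.6,0]]

```text
clock: 18.42
eef_pos: [0.457, -0.0919, -0.0069]
tool_rot: [0.833, 0.553, -0.0, 0.0]
ft_force: [-0.5, -0.7, -0.1]
grip_width: -0.0003
grasp_force: 0.5
```

Run:
```python
from h import *
o=monitor.get_obs();print(o["eef_pos"],o["ft_force"])
c=vision.camera("side")
b=cv2.resize(c["color"][140:270,260:370,::-1],None,fx=3.6,fy=3.6,interpolation=cv2.INTER_CUBIC)
cv2.imwrite("pics/t6.png",b)
```

```text
[ 0.45698615 -0.09185193 -0.00690818] [-0.51747545 -0.70485702 -0.1024214 ]
```

View pics/t6.png

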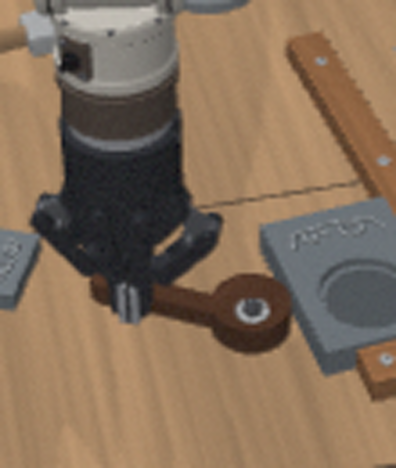

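The lever is swinging with the fingertip: the tip at (128,300) is pushing on the bar and the stone is still in place. Continuing.

Call:
move_arm:
  moves:
    - [[0.003,0.0077,0,-5.7,0],[0.0067,0.0151,0,-11.4,0],[0.0112,0.022,0,-17.2,0],[0.014,0.0255,0,-20,0]]

```text
clock: 18.98
eef_pos: [0.4704, -0.0663, -0.007]
tool_rot: [0.916, 0.402, -0.0, -0.0]
ft_force: [-1.1, -2.7, 1.6]
grip_width: 0.0001
grasp_force: 1.5
```

Call:
move_arm:
  moves:
    - [[0.0025,0.003,0,-2.9,0],[0.005,0.006,0,-5.8,0],[0.005,0.006,0,-5.8,0]]

```text
clock: 19.35
eef_pos: [0.4752, -0.0606, -0.0071]
tool_rot: [0.935, 0.356, -0.001, -0.0]
ft_force: [-3.4, -0.1, 0.4]
grip_width: -0.0002
grasp_force: 1.0
```

Call:
move_arm:
  moves:
    - [[0.0015,0.0013,0,-1,0],[0.003,0.0026,0,-2,0],[0.003,0.0026,0,-2,0]]

```text
clock: 19.73
eef_pos: [0.4776, -0.0582, -0.0072]
tool_rot: [0.941, 0.338, -0.001, -0.0]
ft_force: [-4.5, -1.8, 2.9]
grip_width: -0.0001
grasp_force: 2.4
```

Call:
move_arm:
  moves:
    - [[0.0015,0.0011,0,-1,0],[0.003,0.0022,0,-2,0],[0.003,0.0022,0,-2,0]]

```text
clock: 20.1
eef_pos: [0.4788, -0.0568, -0.0074]
tool_rot: [0.947, 0.321, -0.003, 0.0]
ft_force: [-8.7, -4.1, 6.5]
grip_width: -0.0001
grasp_force: 4.5
```

About 9.6 N at the lever. One small step more, then hold.

Call:
move_arm:
  moves:
    - [[0.0007,0.0005,0,0,0],[0.0008,0.0005,0,0,0],[0.0008,0.0005,0,0,0]]

```text
clock: 20.48
eef_pos: [0.4789, -0.0567, -0.0075]
tool_rot: [0.947, 0.321, -0.004, 0.0]
ft_force: [-9.2, -4.9, 7.3]
grip_width: -0.0002
grasp_force: 5.3
```

About 10.4 N, which is within 6–12 N. I'll withdraw along the reverse of the push, lift, and look.

Call:
move_arm:
  moves:
    - [[-0.004,-0.0023,0,0,0],[-0.015,-0.009,0,0,0],[-0.03,-0.018,0.01,0,0],[-0.04,-0.02,0.07,0,0],[-0.06,-0.02,0.12,0,0]]

```text
clock: 21.1
eef_pos: [0.4226, -0.076, 0.1153]
tool_rot: [0.947, 0.322, 0.001, 0.0]
ft_force: [1.3, -0.8, 0.7]
grip_width: 0.0
grasp_force: 0.0
```

Call:
move_arm:
  moves:
    - [[-0.05,-0.05,0.05,0,0],[-0.08,-0.1,0.08,0,0],[-0.08,-0.15,0.08,0,0],[-0.08,-0.2,0.08,0,0],[-0.08,-0.2,0.08,0,0]]

```text
clock: 21.72
eef_pos: [0.3419, -0.2791, 0.194]
tool_rot: [0.948, 0.319, 0.001, 0.001]
ft_force: [-0.2, 1.4, -0.5]
grip_width: -0.0001
grasp_force: 0.0
```

Run:
```python
from h import *
o=monitor.get_obs();print(o["eef_pos"],o["ft_force"])
c=vision.camera("side");d=vision.camera("top")
b=cv2.resize(c["color"][140:270,260:370,::-1],None,fx=3.6,fy=3.6,interpolation=cv2.INTER_CUBIC)
a=cv2.resize(d["color"][130:260,290:400,::-1],None,fx=3.6,fy=3.6,interpolation=cv2.INTER_CUBIC)
cv2.imwrite("pics/t7.png",np.hstack([a,b]))
# predicted outlines in crop pixels: lever end at q=1.6, seated stone corners
th=.094;Rm=np.array([[np.cos(th),-np.sin(th)],[np.sin(th),np.cos(th)]])
W=lambda p,z:np.r_[Rm@p+[.6683,-.1547],z]
for q in (1.4,1.55,1.7): print(q,((proj(d,[np.r_[.5341+.107*np.cos(3.674-q),-.1177+.107*np.sin(3.674-q),.024]])-[290,130])*3.6).round())
print(((proj(d,[W(p,.024) for p in ([0,0],[-.096,0],[-.096,.13],[0,.13])])-[290,130])*3.6).round())
```

```text
[ 0.341916   -0.27912189  0.19396186] [-0.18242432  1.37139258 -0.54927579]
1.4 [[131. 368.]]
1.55 [[118. 350.]]
1.7 [[107. 330.]]
[[289.  82.]
 [306. 213.]
 [126. 235.]
 [111. 104.]]
```

View pics/t7.png

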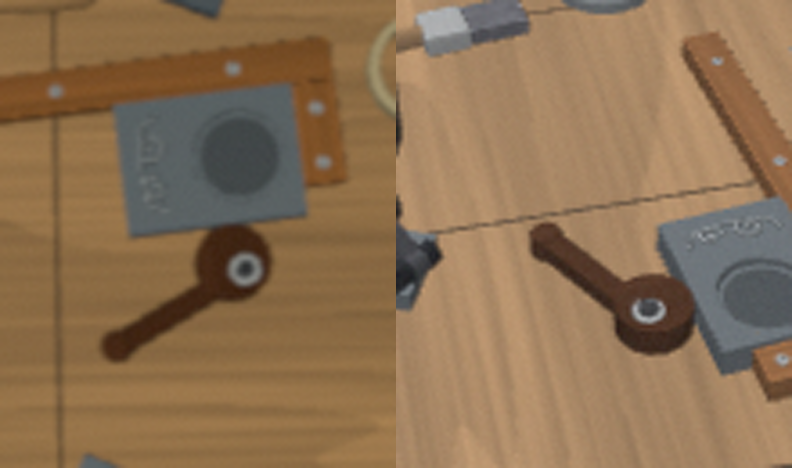

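The lever end is at (118,345), so the cam is at about 1.57 rad and bears on the stone. The stone's edges match the predicted seated outline to within a pixel, and the hand is clear. Handing in.

```bash
python3 -c "
from workcell import job
print(job.job_done())"
```

```text
the job is handed in; nothing more can be done
None
```

I handed the job in with the inkstone square in the corner stop, the cam wedged against it at about 1.57 rad with roughly 10 N on the lever, and the arm clear; the hand-in returned no verdict, and before these pushes the fingers twice passed over their target (once the stone, once the lever) without moving anything.

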